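Level the sorting plate with a wedge, then sort the spacers by length

TASK

The sorting plate sags at its front right corner. First push the wedge, thin end first, under that corner's foot until the bubble of the round level sits inside its ring, and leave it there with the plate level; only then lay each brass spacer from the mat flat in the row that is just as wide as the spacer is long, crosswise between the row's two walls. Leave the tin and the wire spool where they are.

Things in the scene. Friction and masses are not known exactly. Their poses are not given: they have to be found in the camera images.
- plate: aluminium sorting plate, 160 (x) x 240 (y) x 10 mm, on a fixed stand; origin at the centre of its underside, 30 mm above the bare table; own x points away from the robot at yaw 0, y left, z up. It rocks about the line through two fixed posts under it (at x -57.5, y 75 and x 57.5, y -75 mm, on discs of 16 mm radius, a low bar between them). It does not slide
- row_short (a point): centre of the floor of the row 29 mm wide, on the plate (at x -48, y -40 mm of the plate); axes as the plate's. Each row is an open trough along y from y -112 to +32 mm; its floor is the plate's top, 10 mm above the plate's origin; its walls are 4 mm thick and 5 mm high
- row_middle (a point): centre of the floor of the row 39 mm wide, on the plate (at x -10, y -40 mm); axes as the plate's
- row_long (a point): centre of the floor of the row 49 mm wide, on the plate (at x +38, y -40 mm); axes as the plate's
- foot_tip (a point): underside of the steel screw foot below the plate's front right corner (at x -60, y -98 mm), a round tip of 6 mm radius; the plate's edges lie 20 mm outside it in -x, 22 mm in -y. A weak spring (6 N at the foot) pulls this corner down to a stop 0.04 rad below level: the foot hangs 2.5 to 6 mm above the table there, 7 to 10 mm when level (screwed in by an unknown amount)
- level_centre (a point): centre of the black-rimmed round bull's-eye level, 64 mm across, top 20 mm above the plate's origin, on the left part of the plate (at x 0, y 78 mm); a thin black ring of 11.5 mm radius marks the centre
- bubble (a joint): reading of the round level in m: distance of the bubble (pale disc, 7 mm radius) from the level's centre, 0 = level; positive (up to about 0.02) to the back left when the front right corner is low, negative when it is too high; 0.5 m per rad of tilt, about 4.7 mm of bubble per mm of lift at the foot. Inside the ring: within 0.0045
- wedge: grey plastic wedge shim with an upright grip tab, 50 to 100 g: the ramp is 80 long, 30 wide, 1.5 mm thick at the tip (own x +45) and 14.3 mm at the thick end (x -35 mm), slope 0.16; the tab at the thick end stands at x -59 to -35 mm, 30 wide, 36 high. Origin on its underside, x along it to the thin tip, z up. Lies on the bare table in front of the plate; stays where it is left under the foot
- spacer_short_a: square brass spacer bar, 24 mm long (own x), 14 x 14 mm across, 30 g, a tapped hole at each end; origin at its centre; starts lying on the mat (3 mm thick) to the right of the plate; belongs in row_short; up to two of the six are absent
- spacer_short_b: square brass spacer bar, 24 mm long (own x), 14 x 14 mm across, 30 g, a tapped hole at each end; origin at its centre; starts lying on the mat (3 mm thick) to the right of the plate; belongs in row_short; up to two of the six are absent
- spacer_middle_a: square brass spacer bar, 34 mm long (own x), 14 x 14 mm across, 40 g, a tapped hole at each end; origin at its centre; starts lying on the mat (3 mm thick) to the right of the plate; belongs in row_middle; up to two of the six are absent
- spacer_middle_b: square brass spacer bar, 34 mm long (own x), 14 x 14 mm across, 40 g, a tapped hole at each end; origin at its centre; starts lying on the mat (3 mm thick) to the right of the plate; belongs in row_middle; up to two of the six are absent
- spacer_long_a: square brass spacer bar, 44 mm long (own x), 14 x 14 mm across, 50 g, a tapped hole at each end; origin at its centre; starts lying on the mat (3 mm thick) to the right of the plate; belongs in row_long; up to two of the six are absent
- spacer_long_b: square brass spacer bar, 44 mm long (own x), 14 x 14 mm across, 50 g, a tapped hole at each end; origin at its centre; starts lying on the mat (3 mm thick) to the right of the plate; belongs in row_long; up to two of the six are absent
- flux_tin: round paste tin, 44 mm across, 22 high, bystander, origin under its centre
- wick_spool: small wire spool, 24 mm across, 16 high, bystander, origin under its centre

How it is judged:
By the outcome, as a careful person would: the job done as asked, in the order asked, and still so for the second after the job is handed in, with the robot touching nothing.
Of spacer_short_a, spacer_short_b, spacer_middle_a, spacer_middle_b, spacer_long_a, spacer_long_b only 4 to 6 are there at a start; the rules pass over those that are not, and their reading is None.
At some moment in a run one of spacer_short_a, spacer_short_b, spacer_middle_a, spacer_middle_b, spacer_long_a, spacer_long_b may be knocked a few centimetres aside while the robot is not near it.
Once in a run the grip may slacken for a moment while it holds something.
It also fails if it takes over 208 s, if anything falls off the work surface, if the arm or the gripper's body presses on something with over 40 N, if the wrist force passes 120 N, or if a joint passes its speed limit or range.

ROBOT

A 6-joint arm with a two-finger parallel gripper is mounted at the origin on a cart in front of the work surface, level with it; the furniture and walls round the work are solid. World frame = base frame: x ahead of the robot, y to its left, z up, the work surface at z = 0. Lengths are in m, angles in rad, forces in N, time in s.
With the tool pointing down it reaches from about 0.35 to 0.775 m from the base axis. Payload 7.3 kg.
Tool frame: the origin (TCP) lies midway between the tips of the shut fingers; the grasp point (between the pads) lies grasp_offset behind it (grasp_offset is the distance from the TCP to the grasp point, in m); z points along the fingers, y is the line along which they close (so a half turn about z gives the same grasp; the last joint's range is limited). The gripper opens to 92 mm and grips with 3 to 60 N. Pads are 19 mm wide; open, the fingers measure 130 mm over their backs; the gripper's body (75 mm by 190 mm) begins 47 mm behind the grasp point.
Start: joints at [1.014, 0.342, 1.524, -0, 1.275, -0.146], TCP at [0.21, 0.481, 0.227] pointing down, gripper open.
Joint ranges: [-2.53, 2.53], [-0.77, 2.02], [0.04, 2.7], [-1, 4.14], [0.28, 2.66], [-3.11, 3.11]. Speed limits (rad/s): [2.57, 2.57, 3.14, 3.14, 3.14, 3.14].

INTERFACE

Orientations are given as [roll, pitch, yaw] about the fixed x, y, z axes, in that order (R = Rz(yaw) Ry(pitch) Rx(roll)).
In Python, from cell import * gives the robot as it stands.
- The arm moves only by the tool step_arm, never from a script. Its argument "plan" is a list of rows, each a list of 5 numbers: the closure, from -1 (fully open) to 1 (shut), then the shift along the tool's x, y, z in m, then the turn about the tool's z in rad. In form: [[hand, x, y, z, twist], ...]. A call has 1 to 20 rows; each row is the pose to reach, as a shift and turn from the pose commanded when the call began, along the tool's axes at that moment; what a row does not reach only later rows make up. A row lasts 1/8 s, in which the tool goes at most 62.5 mm and 10.7 degrees, less where a joint would pass 70% of its speed; a pose out of reach is approached as far as the arm can. A call with a gripper value outside its range is refused whole. The fingers move at their own pace and stop on an object; "grip_force" is the grip in N (left out, the last holds). Time passes only in rows, so rows that repeat a pose let the fingers close. It gives the time, the measured TCP pose, the force, the opening and the grip force at its end, in the units of the state.
- observe(): the state, without advancing time (a new reading comes with each control period).
- read_camera(name): name is "side" or "top"; returns a dict with "img" (420x560x3 uint8, red, green, blue), "range_z" (420x560 float32, m along the optical axis (not along the pixel's ray), 0 where there is no reading), "fx", "fy", "cx", "cy" (pixels), "k1" (the pictures are not rectified: a ray, as slopes to the right and down, at radius r is drawn at 1 + k1 r^2 times it, then the intrinsics apply), "R" (3x3) and "t" (3): a world point X has camera coordinates R X + t. Camera axes: x right, y down, z forward; pixel columns grow to the right and rows downward; lengths in m; the calibration is good to about 2 mm. A picture is of the moment at which its call begins.
- hand_in(): hands the job in; it is judged then, once.
The state is a dict: "time": time; "qpos": joint angles; "qvel": joint speeds; "joint_efforts": joint torques, N m; "tool_pos": TCP position; "tool_rot": TCP orientation; "contact_force": force on the tool from outside, world axes, zero at the start; "torque": the same for the moment, N m; "opening": finger opening in m; "grip_force": force on a finger pad.
Only numpy, scipy, OpenCV 4.12 (cv2) and the standard library are available. Lean on these libraries where they do the work, as an engineer would, in place of code of your own. Each camera call takes 0.05 s, during which the arm holds its last target. There are 200 camera calls.

## Working session

There is one attempt and no reset: what is moved stays moved. The work goes in short steps, Python scripts to look and compute and a tool call to move; the robot and the scene stay as the last step left them, time stands still between calls to the robot, and variables do not carry over. Pictures are saved under pics/ and viewed, at most 14 in all, crops included, and the job is handed in when it is done.

Besides the shell and the picture viewer there is one more tool, called after ">>>" as name(argument=value, ...) on one line, values as JSON. step_arm: Moves the arm, as the interface text tells. Its arguments: {"type":"object","properties":{"plan":{"type":"array","items":{"type":"array","items":{"type":"number"}}},"grip_force":{"type":"number"}},"required":["plan"]}

```bash
ls; mkdir -p pics
cat > h.py <<'E'
from cell import *
import numpy as np, cv2
def cam(n):
    d=read_camera(n); return d
def save(d,name,crop=None,s=1):
    im=d["img"][:,:,::-1]
    if crop: x0,y0,x1,y1=crop; im=im[y0:y1,x0:x1]
    cv2.imwrite("pics/"+name,cv2.resize(im,None,fx=s,fy=s,interpolation=cv2.INTER_CUBIC))
def ray(d,u,v):
    K=np.array([[d["fx"],0,d["cx"]],[0,d["fy"],d["cy"]],[0,0,1.]])
    p=cv2.undistortPoints(np.array([[[u,v]]],float),K,np.array([d["k1"],0,0,0,0.]))[0,0]
    R=np.array(d["R"]);t=np.array(d["t"])
    return -R.T@t, R.T@np.array([p[0],p[1],1])
def onz(d,u,v,z):
    o,r=ray(d,u,v); return o+r*(z-o[2])/r[2]
def proj(d,X):
    c=np.array(d["R"])@np.array(X)+np.array(d["t"]); a=c[:2]/c[2]; a=a*(1+d["k1"]*(a@a))
    return np.array([d["fx"]*a[0]+d["cx"],d["fy"]*a[1]+d["cy"]])
E
python3 - <<'E'
from h import *
for n in("top","side"):
    d=cam(n); save(d,n+"0.png",s=1.42); o,r=ray(d,280,210); print(n,o,r,d["fx"],d["k1"])
s=observe();print(s)
E
```

```text
pics
top [0.20618275 0.02681587 1.3310126 ] [ 0.17782849  0.00981733 -0.98430121] 505.7420919080352 -0.16917746521543947
side [ 0.03380099 -0.7210267   0.49323798] [ 0.46212153  0.760126   -0.45692242] 409.4413004024865 -0.11151711529421357
{'time': 0.1, 'qpos': array([ 1.01401887e+00,  3.42647778e-01,  1.52490945e+00, -1.27058979e-05,
        1.27537125e+00, -1.46002226e-01]), 'qvel': array([-0.00016224,  0.00058155, -0.00248297,  0.00082189, -0.00080889,
        0.00117959]), 'joint_efforts': array([ 7.83170217e-04, -4.32006848e+01, -2.44694746e+01,  7.17415893e-02,
        5.27692284e-02, -4.51823053e-05]), 'tool_pos': array([0.20944075, 0.48103315, 0.22612138]), 'tool_rot': array([-3.14026927e+00, -1.82320177e-04,  2.73082101e+00]), 'contact_force': array([0.77219975, 0.42741992, 1.07060481]), 'torque': array([-0.01807898,  0.00895903, -0.04687788]), 'grip_force': 0.0, 'opening': 0.09187303800174312}
```

View pics/top0.png

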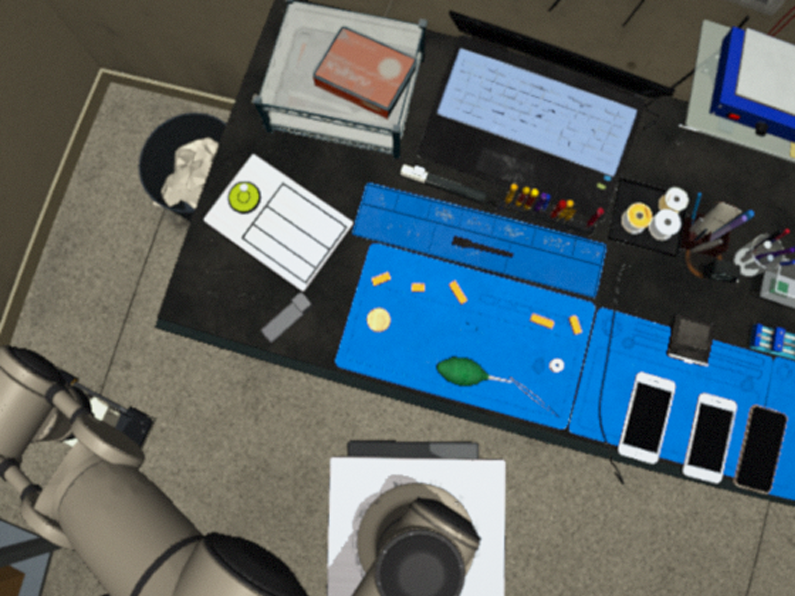

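View pics/side0.png

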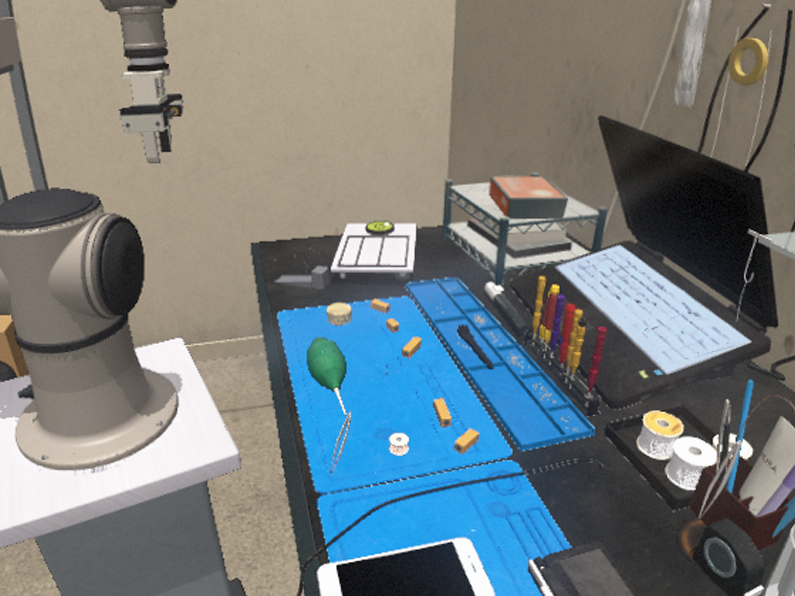

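Top view shows the plate at upper left, about 30° yawed. The wedge's tab at (300,302) is nearest the plate and its tip is at (265,332), so it has to be turned round. Five spacers lie on the mat, along with the tin (378,320) and the spool (557,366). I'll measure these.

```bash
cat >> h.py <<'E'
def spacers(d,z=0.017,verbose=True):
    im=cv2.resize(d["img"],None,fx=4,fy=4,interpolation=cv2.INTER_CUBIC)
    hsv=cv2.cvtColor(im,cv2.COLOR_RGB2HSV)
    m=cv2.inRange(hsv,(8,110,110),(28,255,255))
    out=[]
    for c in cv2.findContours(m,cv2.RETR_EXTERNAL,cv2.CHAIN_APPROX_NONE)[0]:
        if cv2.contourArea(c)<400: continue
        P=np.array([onz(d,(p[0][0]+.5)/4-.5,(p[0][1]+.5)/4-.5,z)[:2] for p in c])
        if P[:,0].min()<.25 or P[:,0].max()>.85 or abs(P[:,1]).max()>.5: continue
        (cx,cy),(w,h),a=cv2.minAreaRect((P*1000).astype(np.float32))
        if w<h: w,h,a=h,w,a+90
        a=(a+90)%180-90
        out.append((cx,cy,w,h,a))
    return sorted(out,key=lambda r:-r[1])
E
python3 - <<'E'
from h import *
np.set_printoptions(precision=1,suppress=True)
for n in("top","side"):
    d=cam(n)
    print(n)
    for r in spacers(d): print(np.array(r))
    g=d["img"].astype(int)
    if n=="top":
        m=((g.min(2)>170)).astype(np.uint8); m[:,:100]=0;m[:100]=0;m[210:]=0;m[:,255:]=0
        m=cv2.morphologyEx(m,cv2.MORPH_CLOSE,np.ones((9,9)))
        c=max(cv2.findContours(m,0,2)[0],key=cv2.contourArea)
        P=np.array([onz(d,*p[0],.040)[:2]*1000 for p in c],np.float32)
        r=cv2.minAreaRect(P);print("plate",r,cv2.boxPoints(r))
        hsv=cv2.cvtColor(d["img"],cv2.COLOR_RGB2HSV)
        m=cv2.inRange(hsv,(30,120,100),(50,255,255));c=max(cv2.findContours(m,0,2)[0],key=cv2.contourArea)
        (u,v),rr=cv2.minEnclosingCircle(c);print("level",onz(d,u,v,.05)*1000)
        # wedge
        m=((g.min(2)>60)&(g.max(2)-g.min(2)<25)).astype(np.uint8);W=np.zeros_like(m);W[200:245,178:225]=m[200:245,178:225]
        c=max(cv2.findContours(W,0,2)[0],key=cv2.contourArea);r=cv2.minAreaRect(c)
        b=cv2.boxPoints(r);print("wedge px",r,b)
        for p in b: print(onz(d,*p,.0)*1000, onz(d,*p,.036)*1000)
        save(d,"w.png",(130,90,270,250),5)
        rz=d["range_z"]; R=np.array(d["R"]);t=np.array(d["t"])
        for u,v in [(206,218),(210,212),(192,228),(199,222),(155,165),(225,205)]:
            o,q=ray(d,u,v); qc=1; X=o+q*rz[v,u]; print((u,v),X*1000)
    if n=="side": save(d,"s.png",(180,130,310,220),6)
E
```

```text
top
[480.6  72.4  32.8  13.1 -66.8]
[465.4   3.6  21.2  12.1 -89.1]
[457.4 -71.2  42.6  13.1  32.3]
[ 405.6 -228.3   41.9   13.3   70. ]
[ 399.4 -290.7   32.    13.8   19.2]
[ 616.2 -426.6   47.8   46.2  -30.4]
plate ((585.0457763671875, 270.8885498046875), (243.63455200195312, 159.45867919921875), 55.77408218383789) [[450.6 215. ]
 [582.5 125.3]
 [719.5 326.8]
 [587.6 416.5]]
level [627.1 333.9  50. ]
wedge px ((203.17938232421875, 219.78280639648438), (19.17566680908203, 48.25965118408203), 34.114471435546875) [[181.7 234.4]
 [208.8 194.4]
 [224.7 205.2]
 [197.6 245.1]]
[375.9 301.3   0. ] [371.4 293.8  36. ]
[486.1 233.3   0. ] [478.5 227.7  36. ]
[457.3 189.    0. ] [450.5 184.6  36. ]
[348.1 257.1   0. ] [344.3 250.9  36. ]
(206, 218) [419.4 235.7  13.2]
(210, 212) [432.1 222.7  33.6]
(192, 228) [392.8 273.2   6.2]
(199, 222) [408.5 254.2  11.8]
(155, 165) [567.4 387.9  -3.1]
(225, 205) [458.  188.2  -1. ]
side
[477.8  71.5  29.9  28.8 -32.6]
[786.8 -43.8  62.7  18.7  36.1]
[732.4 -62.  230.5  14.3  44. ]
[449.7 -77.8  58.   17.1  35.6]
[ 661.5 -151.7   59.2   17.9   46.9]
[ 695.5 -188.   211.    22.9   39.4]
[ 399.6 -235.2   56.2   16.    68.9]
[ 393.2 -296.    42.7   18.5   18.3]
[ 634.1 -402.3   45.4   45.1   62.2]
```

View pics/w.png

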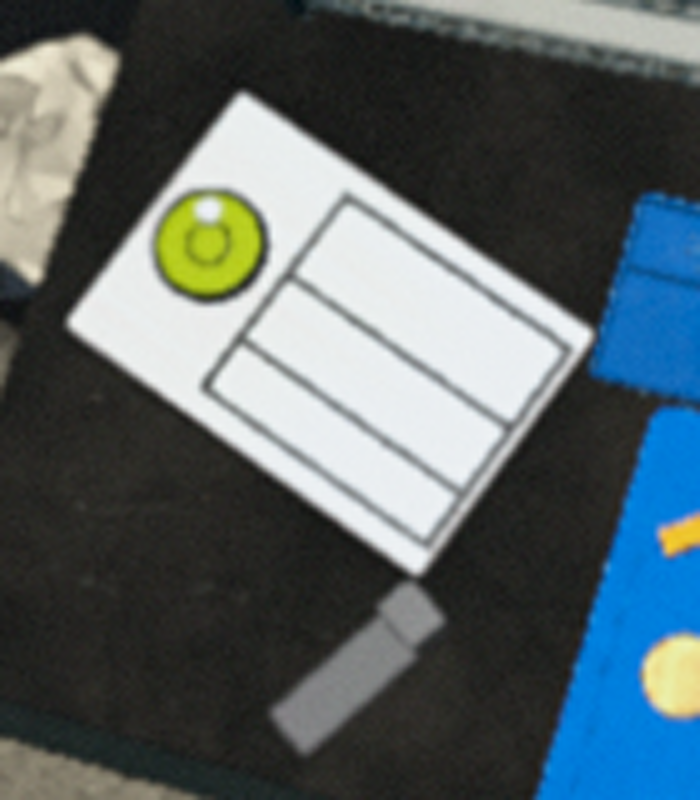

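The crop shows the bubble (208,210) at the back left of the ring. The wedge tip is centred at (288,734), and the tab sits right beside the plate's front-right corner at (417,577).

Run:
```python
from h import *
np.set_printoptions(precision=1,suppress=True)
import cell; print("go",grasp_offset if 'grasp_offset' in globals() else [n for n in dir(cell) if n[0]!='_'])
d=cam("top")
C=lambda x,y:((x+.5)/5-.5+130,(y+.5)/5-.5+90)
for nm,p,z in [("tipA",(272,713),.0015),("tipB",(305,755),.0015),("f1",(378,607),.036),("f2",(412,650),.036),("r1",(405,578),.036),("r2",(446,620),.036),("corner",(417,577),.036),("fl",(66,322),.04),("br",(596,330),.039),("bl",(241,91),.042)]:
    print(nm,onz(d,*C(*p),z)*1000)
d=cam("side");save(d,"s2.png",(180,130,320,220),5.5)
```

```text
go 0.0188
tipA [381.8 295.1   1.5]
tipB [359.6 276.1   1.5]
f1 [434.1 235.   36. ]
f2 [411.7 216.2  36. ]
r1 [449.8 221.5  36. ]
r2 [427.9 199.   36. ]
corner [450.4 215.2  36. ]
fl [586.1 412.2  40. ]
br [585.1 125.3  39. ]
bl [718.3 324.7  42. ]
```

View pics/s2.png

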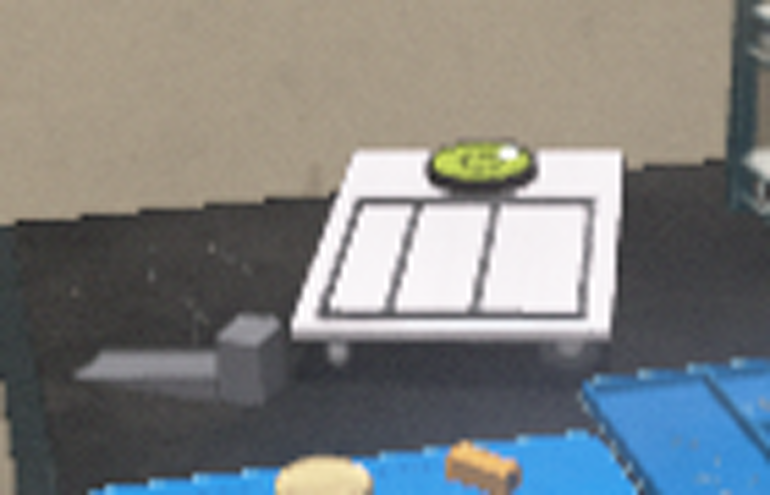

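```bash
cat >> h.py <<'E'
def pose():
    s=observe(); rv=s["tool_rot"]; return np.array(s["tool_pos"])*1000, rv[2], s
def row(x,y,z,yaw):
    """shift (tool axes, m) and twist from the present pose to world x,y,z mm, yaw rad"""
    p,w,s=pose(); v=np.array([x,y,z])-p; c,n=np.cos(w),np.sin(w)
    tw=-(yaw-w); tw=(tw+np.pi)%(2*np.pi)-np.pi
    print([round(float(q),4) for q in ((c*v[0]+n*v[1])/1000,(n*v[0]-c*v[1])/1000,-v[2]/1000,tw)],"j6",round(float(s["qpos"][5]),2),"t",s["time"])
E
python3 -c "
from h import *
row(424,224,90,2.287)"
```

```text
[-0.2993, -0.1502, 0.1365, 0.4438] j6 -0.15 t 0.3
```

>>> step_arm(plan=[[0,-0.299,-0.15,0.136,0.444],[0,-0.299,-0.15,0.136,0.444],[0,-0.299,-0.15,0.136,0.444],[0,-0.299,-0.15,0.136,0.444],[0,-0.299,-0.15,0.136,0.444],[0,-0.299,-0.15,0.136,0.444],[0,-0.299,-0.15,0.136,0.444],[0,-0.299,-0.15,0.136,0.444],[0,-0.299,-0.15,0.136,0.444],[0,-0.299,-0.15,0.136,0.444]], grip_force=30)

```text
time: 1.55
tool_pos: [0.4235, 0.2254, 0.0912]
tool_rot: [3.141, 0.0, 2.289]
contact_force: [-0.9, -0.4, 0.3]
opening: 0.046
grip_force: 0.0
```

```bash
python3 -c "
from h import *
row(424,224,5,2.287); d=cam('side'); save(d,'a.png',(160,90,330,220),4.5)"
```

```text
[-0.0014, -0.0005, 0.0862, 0.0016] j6 -0.39 t 1.55
```

View pics/a.png

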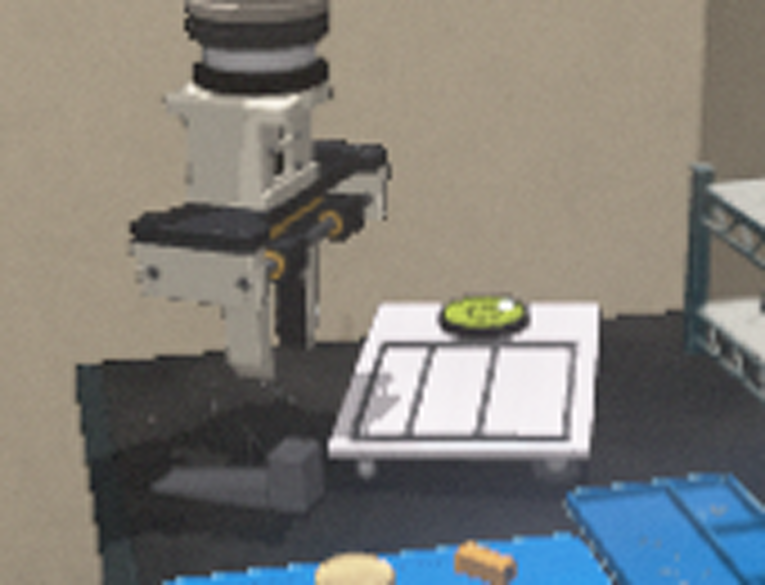

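The side crop shows the gripper straight above the wedge, in line with its width. The fingers are clear of the plate's corner, so I'll descend and grip.

>>> step_arm(plan=[[0,-0.001,0,0.04,0],[0,-0.001,0,0.07,0],[0,-0.001,0,0.085,0],[0,-0.001,0,0.085,0],[1,-0.001,0,0.085,0],[1,-0.001,0,0.085,0],[1,-0.001,0,0.085,0],[1,-0.001,0,0.085,0],[1,0.03,0,0.084,0],[1,0.04,0,0.03,0],[1,0.04,0,0.01,0],[1,0.04,0,0.005,0],[1,0.04,0,0.005,0]], grip_force=30)

```text
time: 3.22
tool_pos: [0.3974, 0.2544, 0.0854]
tool_rot: [-3.141, -0.0, 2.287]
contact_force: [-0.0, -0.3, -2.0]
opening: 0.0297
grip_force: 30.0
```

```bash
python3 -c "
from h import *
row(385,288,87,-0.596); d=cam('side'); save(d,'a2.png',(130,70,330,220),4)"
```

```text
[0.0335, 0.0127, -0.0016, 2.8825] j6 -0.31 t 3.225
```

View pics/a2.png

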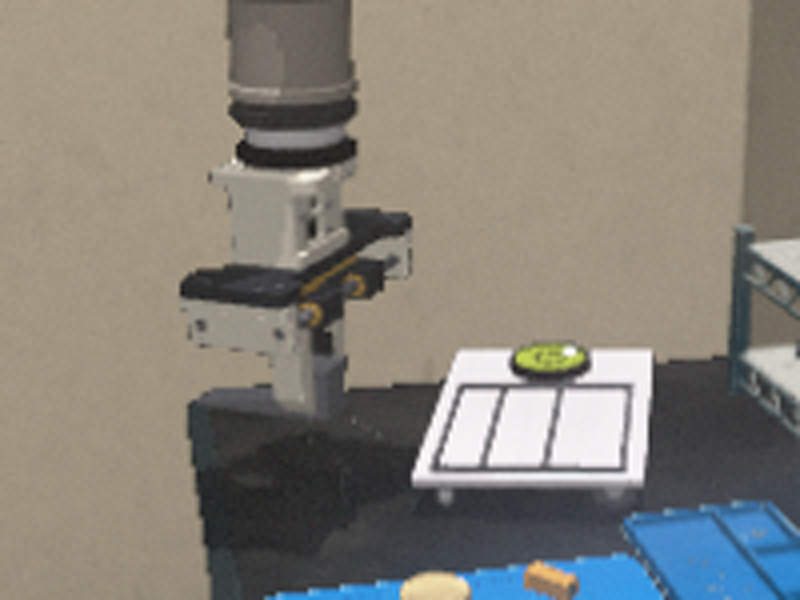

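The side crop shows the wedge held clear of the table. Next I turn it to the plate's x direction.

>>> step_arm(plan=[[1,0,0,0,0.18],[1,0,0,0,0.36],[1,0,0,0,0.54],[1,0,0,0,0.72],[1,0,0,0,0.9],[1,0,0,0,1.08],[1,0,0,0,1.26],[1,0,0,0,1.44],[1,0,0,0,1.62],[1,0,0,0,1.8],[1,0.01,0.005,0,1.98],[1,0.02,0.01,0,2.16],[1,0.025,0.014,0,2.34],[1,0.025,0.014,0,2.52],[1,0.025,0.014,0,2.7],[1,0.025,0.014,0,2.882],[1,0.025,0.014,0,2.882],[1,0.025,0.014,0,2.882]])

```text
time: 5.52
tool_pos: [0.3915, 0.2824, 0.0851]
tool_rot: [3.14, 0.001, -0.592]
contact_force: [0.0, -0.1, -1.4]
opening: 0.0296
grip_force: 30.0
```

Run:
```python
from h import *
np.set_printoptions(precision=1,suppress=True)
row(391.8,282.8,6,-0.596); row(391.8,282.8,87,-0.596)
d=cam('top'); save(d,'a3.png',(130,90,270,250),3.7)
d2=cam('side'); save(d2,'a3s.png',(130,90,330,220),4)
```

```text
[0.0, -0.0005, 0.0791, 0.0041] j6 2.63 t 5.525
[0.0, -0.0005, -0.0019, 0.0041] j6 2.63 t 5.525
```

View pics/a3s.png

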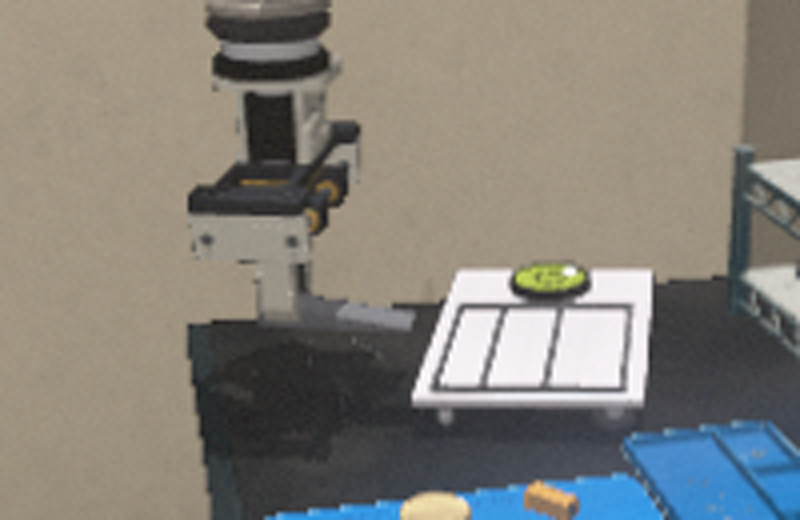

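The wedge now points at the plate, thin end first. I'll lower it, release, and regrip further back on the tab.

>>> step_arm(plan=[[1,0,0,0.04,0.004],[1,0,0,0.07,0.004],[1,0,0,0.078,0.004],[1,0,0,0.079,0.004],[1,0,0,0.079,0.004],[0,0,0,0.079,0.004],[0,0,0,0.079,0.004],[0,-0.012,0,0.079,0.004],[0,-0.012,0,0.079,0.004],[1,-0.012,0,0.079,0.004],[1,-0.012,0,0.079,0.004],[1,-0.012,0,0.079,0.004],[1,-0.012,0,0.079,0.004]])

```text
time: 7.25
tool_pos: [0.3819, 0.2894, 0.0067]
tool_rot: [-3.141, 0.0, -0.599]
contact_force: [-0.1, 0.4, -0.9]
opening: 0.0298
grip_force: 30.0
```

Run:
```python
from h import *
np.set_printoptions(precision=1,suppress=True)
print(pose()[0])
d2=cam('side'); save(d2,'a4s.png',(150,110,310,220),5)
```

```text
[381.9 289.4   6.7]
```

View pics/a4s.png

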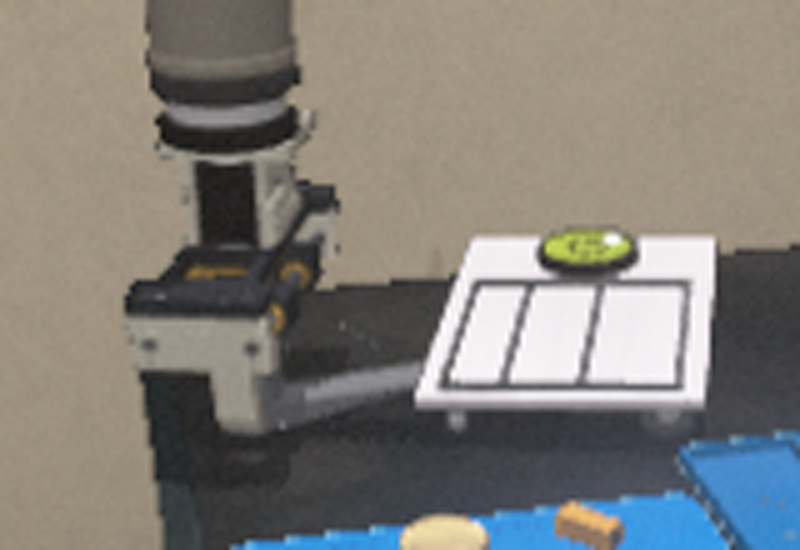

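```bash
cat >> h.py <<'E'
def bubble(n="top"):
    d=cam(n); u,v=proj(d,[.6284,.3345,.05]); k=8; w=26
    x0,y0=int(u)-w,int(v)-w; im=cv2.resize(d["img"][y0:y0+2*w,x0:x0+2*w],None,fx=k,fy=k,interpolation=cv2.INTER_CUBIC)
    hsv=cv2.cvtColor(im,cv2.COLOR_RGB2HSV); g=cv2.inRange(hsv,(25,90,70),(55,255,255))
    c=max(cv2.findContours(g,cv2.RETR_EXTERNAL,cv2.CHAIN_APPROX_NONE)[0],key=cv2.contourArea); h=cv2.convexHull(c)
    disc=np.zeros_like(g); cv2.drawContours(disc,[h],-1,255,-1); 
    wht=((hsv[:,:,1]<100)&(hsv[:,:,2]>170)&(disc>0)).astype(np.uint8)
    W=lambda p:onz(d,(p[0]+.5)/k-.5+x0,(p[1]+.5)/k-.5+y0,.05)[:2]*1000
    (e,_,_)=cv2.fitEllipse(h); m=cv2.moments(wht,True)
    b=W((m["m10"]/m["m00"],m["m01"]/m["m00"]))-W(e)
    a=-.596; c,s=np.cos(a),np.sin(a); p=np.array([c*b[0]+s*b[1],-s*b[0]+c*b[1]])
    print("bubble plate xy",p,"signed",p@np.array([150,115])/189,"area",m["m00"]/k/k,"t",observe()["time"])
E
python3 -c "
from h import *
bubble()"
```

```text
bubble plate xy [14.9470657  12.29550774] signed 19.344144156757924 area 25.5 t 7.35
```

>>> step_arm(plan=[[1,0.01,0,0,0],[1,0.02,0,0,0],[1,0.03,0,0,0],[1,0.036,0,0,0],[1,0.042,0,0,0],[1,0.048,0,0,0],[1,0.048,0,0,0],[1,0.048,0,0,0]])

```text
time: 8.35
tool_pos: [0.4208, 0.2617, 0.0068]
tool_rot: [3.14, 0.001, -0.6]
contact_force: [-6.2, 1.2, 5.5]
opening: 0.0302
grip_force: 30.0
```

```bash
python3 -c "
from h import *
bubble()"
```

```text
bubble plate xy [15.5948927  12.87601596] signed 20.21151185366611 area 23.765625 t 8.4
```

>>> step_arm(plan=[[1,0.005,0,0,0],[1,0.01,0,0,0],[1,0.014,0,0,0],[1,0.014,0,0,0],[1,0.014,0,0,0]])

```text
time: 9.02
tool_pos: [0.4311, 0.2548, 0.0065]
tool_rot: [3.14, 0.004, -0.6]
contact_force: [-10.0, 7.9, 3.9]
opening: 0.0296
grip_force: 30.0
```

```bash
python3 -c "
from h import *
bubble()"
```

```text
bubble plate xy [15.46583776 12.81585409] signed 20.072480870425757 area 23.84375 t 9.075
```

```bash
python3 -c "
from h import *
d=cam('side'); save(d,'b.png',(180,140,310,215),3.8)
t=cam('top'); a=cv2.imread('pics/b.png'); save(t,'bt.png',(160,150,290,250),3.8); b=cv2.imread('pics/bt.png')
cv2.imwrite('pics/b2.png',np.vstack([a[:,:494],b[:300,:494]]))
"
```

```text
(no output)
```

View pics/b2.png

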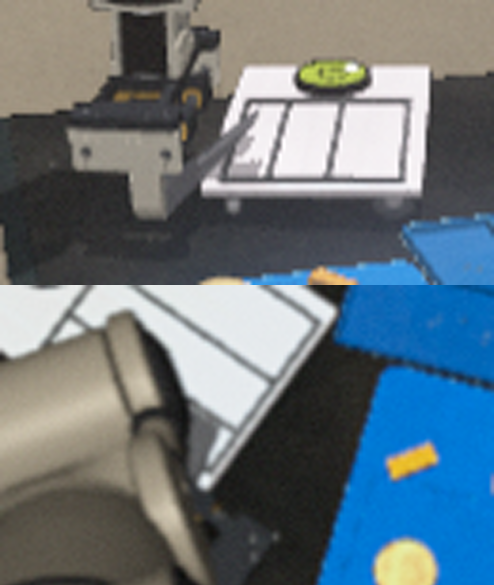

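The wedge tip has ridden up onto the plate. It must have caught the plate's edge while being lowered. I'll check where the table's front edge is before backing off to reset it.

```bash
python3 -c "
from h import *
d=cam('top')
for u,v in [(158,325),(246,345),(335,362)]: print(onz(d,u/1.42,v/1.42,0)*1000)
row(363,302,47,-0.596)
"
```

```text
[386.40740851 496.70394867   0.        ]
[352.43699474 322.96260839   0.        ]
[324.31508845 154.14236249   0.        ]
[-0.0829, -0.0005, -0.0405, -0.0035] j6 2.55 t 9.225
```

>>> step_arm(plan=[[1,0,0,-0.03,0],[1,-0.01,0,-0.05,0],[1,-0.04,0,-0.05,0],[1,-0.074,0,-0.05,0],[1,-0.074,0,-0.04,0],[1,-0.074,0,-0.02,0],[1,-0.074,0,-0.004,0],[1,-0.074,0,-0.003,0],[1,-0.074,0,-0.003,0],[0.2,-0.074,0,-0.003,0],[0,-0.074,0,-0.003,0],[0,-0.074,0,-0.003,0],[0,-0.074,0,-0.003,0],[0,-0.074,0,-0.003,0]])

```text
time: 10.98
tool_pos: [0.3719, 0.2962, 0.0098]
tool_rot: [-3.141, -0.0, -0.599]
contact_force: [0.0, -0.0, 1.7]
opening: 0.0458
grip_force: 0.0
```

```bash
python3 -c "
from h import *
d=cam('side'); save(d,'c.png',(150,130,310,220),5)
print(pose()[0])
"
```

```text
[371.91891015 296.18338805   9.75701347]
```

View pics/c.png

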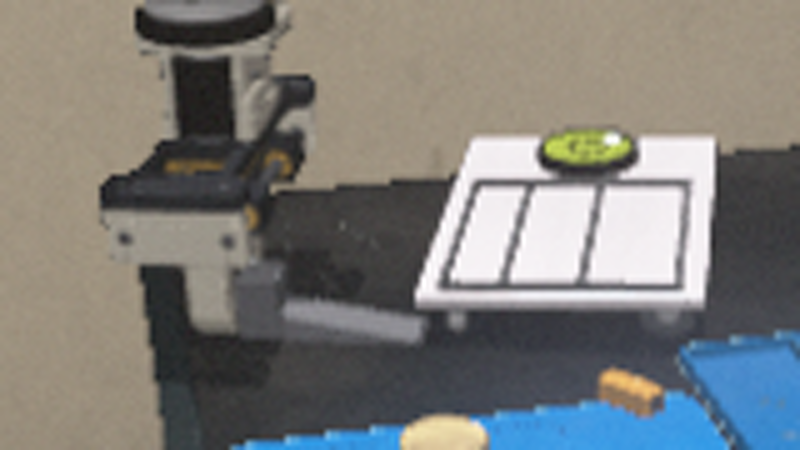

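The wedge is flat again, with its tip (425,335) just short of the foot (458,320). The fingers sit toward the rear of the tab, so I'll shift 8 mm forward, regrip and push.

>>> step_arm(plan=[[0,0.008,0,0.003,0],[0,0.008,0,0.003,0],[1,0.008,0,0.003,0],[1,0.008,0,0.003,0],[1,0.008,0,0.003,0],[1,0.014,0,0.003,0],[1,0.02,0,0.003,0],[1,0.026,0,0.003,0],[1,0.032,0,0.003,0],[1,0.032,0,0.003,0],[1,0.032,0,0.003,0]])

```text
time: 12.4
tool_pos: [0.3984, 0.2781, 0.0067]
tool_rot: [-3.141, -0.0, -0.599]
contact_force: [-0.7, -0.8, 0.1]
opening: 0.0297
grip_force: 30.0
```

```bash
python3 -c "
from h import *
bubble()
d=cam('side'); save(d,'c2.png',(180,140,310,215),5)
"
```

```text
bubble plate xy [14.99942195 12.28970221] signed 19.38216426899925 area 25.171875 t 12.45
```

View pics/c2.png

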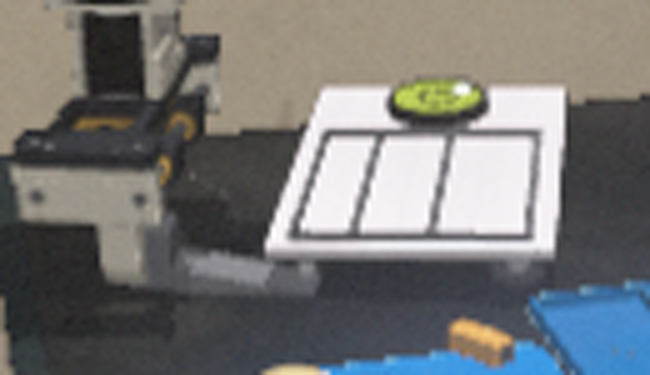

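The tip is now at the foot. I'll push on in steps.

>>> step_arm(plan=[[1,0.005,0,0,0],[1,0.01,0,0,0],[1,0.015,0,0,0],[1,0.02,0,0,0],[1,0.02,0,0,0],[1,0.02,0,0,0]])

```text
time: 13.25
tool_pos: [0.4137, 0.2667, 0.0067]
tool_rot: [3.14, 0.002, -0.6]
contact_force: [-4.9, 1.5, 3.4]
opening: 0.0295
grip_force: 30.0
```

```bash
python3 -c "
from h import *
bubble()"
```

```text
bubble plate xy [9.58982016 8.29674245] signed 12.659250821792194 area 23.921875 t 13.3
```

>>> step_arm(plan=[[1,0.004,0,0,0],[1,0.008,0,0,0],[1,0.012,0,0,0],[1,0.012,0,0,0],[1,0.012,0,0,0]])

```text
time: 13.92
tool_pos: [0.4231, 0.26, 0.0067]
tool_rot: [3.139, 0.003, -0.6]
contact_force: [-6.6, 3.4, 5.3]
opening: 0.0296
grip_force: 30.0
```

```bash
python3 -c "
from h import *
bubble()"
```

```text
bubble plate xy [2.54017621 2.97983443] signed 3.829139637417772 area 23.796875 t 13.975
```

>>> step_arm(plan=[[1,0.003,0,0,0],[1,0.005,0,0,0],[1,0.005,0,0,0],[1,0.005,0,0,0]])

```text
time: 14.48
tool_pos: [0.4268, 0.2574, 0.0067]
tool_rot: [3.139, 0.003, -0.6]
contact_force: [-8.6, 3.8, 6.1]
opening: 0.0299
grip_force: 30.0
```

```bash
python3 -c "
from h import *
bubble()"
```

```text
bubble plate xy [0.09245242 0.87067496] signed 0.6031507048993112 area 25.6875 t 14.525
```

>>> step_arm(plan=[[0.2,0.001,0,0,0],[0.1,0.001,0,0,0],[0.1,0.001,0,0,0],[0.1,0.001,0,0,0],[0.1,0.001,0,0,0]])

```text
time: 15.15
tool_pos: [0.4298, 0.2567, 0.0067]
tool_rot: [-3.141, -0.0, -0.599]
contact_force: [0.3, 0.1, -0.7]
opening: 0.0414
grip_force: 0.0
```

```bash
python3 -c "
from h import *
bubble()"
```

```text
bubble plate xy [0.14070568 0.76587794] signed 0.5776815658513678 area 25.890625 t 15.2
```

The bubble reads +0.6 mm, which is inside the ring, and it stays there with the wedge released. I'll rise straight up, move clear, and measure the spacers again because one has been knocked.

>>> step_arm(plan=[[0.1,0,0,-0.02,0],[0.1,0,0,-0.06,0],[0.1,0,0,-0.12,0],[0.1,0,0,-0.18,0],[0.1,-0.06,0,-0.2,-0.18],[0.1,-0.12,0,-0.2,-0.36],[0.1,-0.12,0,-0.2,-0.54],[0.1,-0.12,0,-0.2,-0.72],[0.1,-0.12,0,-0.2,-0.9],[0.1,-0.12,0,-0.2,-1.08]])

```text
time: 16.45
tool_pos: [0.3304, 0.3243, 0.2067]
tool_rot: [3.142, 0.0, 0.487]
contact_force: [0.1, 0.6, -0.5]
opening: 0.0415
grip_force: 0.0
```

Run:
```python
from h import *
np.set_printoptions(precision=1,suppress=True)
bubble(); print(pose()[:2])
for r in spacers(cam("top")): print(np.array(r))
```

```text
bubble plate xy [0.1 0.8] signed 0.6259200638230571 area 26.1875 t 16.5
(array([330.4, 324.3, 206.7]), np.float64(0.49408900849723003))
[519.   96.3  33.9  16.9 -68.3]
[465.4   3.5  21.2  12.1 -89.1]
[457.4 -71.2  42.6  13.1  32.3]
[ 405.6 -228.3   41.9   13.3   70. ]
[ 399.4 -290.6   32.    13.8   18.5]
[ 616.3 -426.7   47.7   46.2  -30.4]
```

Run:
```python
from h import *
row(457.4,-71.2,60,-1.007)
d=cam("side"); save(d,'e.png',(240,200,310,250),8)
```

```text
[-0.071, 0.4093, 0.1467, 1.4892] j6 1.7 t 16.55
```

View pics/e.png

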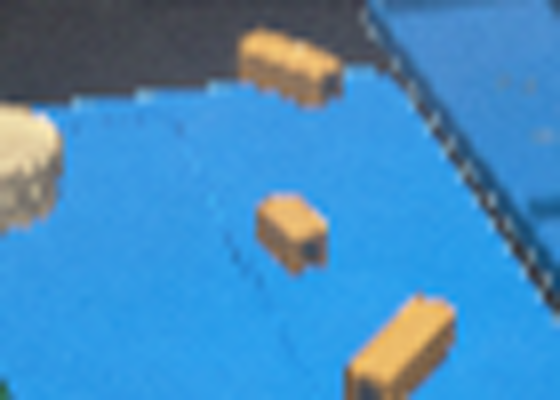

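The crop shows the knocked middle spacer at (290,65), lying flat at the mat's edge. The short one is at (292,232) and the long one at (400,350). I'll go to the first long spacer.

>>> step_arm(plan=[[-1,-0.071,0.409,0.08,1.489],[-1,-0.071,0.409,0.1,1.489],[-1,-0.071,0.409,0.12,1.489],[-1,-0.071,0.409,0.146,1.489],[-1,-0.071,0.409,0.146,1.489],[-1,-0.071,0.409,0.146,1.489],[-1,-0.071,0.409,0.146,1.489],[-1,-0.071,0.409,0.146,1.489],[-1,-0.071,0.409,0.146,1.489],[-1,-0.071,0.409,0.146,1.489],[-1,-0.071,0.409,0.146,1.489],[-1,-0.071,0.409,0.18,1.489],[-1,-0.071,0.409,0.2,1.489],[-1,-0.071,0.409,0.2,1.489],[0.2,-0.071,0.409,0.2,1.489],[0.2,-0.071,0.409,0.2,1.489],[0.2,-0.071,0.409,0.2,1.489]], grip_force=5)

```text
time: 18.73
tool_pos: [0.4573, -0.0712, 0.0074]
tool_rot: [-3.141, -0.001, -1.008]
contact_force: [0.7, -0.2, -0.3]
opening: 0.0664
grip_force: 0.0
```

>>> step_arm(plan=[[0.3,0,0,0,0],[0.3,0,0,0,0],[0.3,0,0,0,0],[0.3,0,0,0,0]])

```text
time: 19.23
tool_pos: [0.4569, -0.0711, 0.0068]
tool_rot: [-3.141, -0.0, -1.008]
contact_force: [-0.4, 0.4, 2.6]
opening: 0.0438
grip_force: 5.0
```

>>> step_arm(plan=[[-0.3,0,0,0,0],[-0.3,0,0,0,0],[-0.3,0,0,-0.04,0],[-0.2,0,0,-0.04,-0.18],[0,0,0,-0.04,-0.36],[0.1,0,0,-0.04,-0.54],[0.1,0,0,-0.04,-0.72],[0.1,0,0,-0.04,-0.9],[0.1,0,0,-0.04,-1.08],[0.1,0,0,-0.04,-1.26],[0.1,0,0,-0.04,-1.44],[0.1,0,0,-0.04,-1.571],[0.1,0,0,-0.04,-1.571],[0.1,0,0,-0.04,-1.571],[0.1,0,0,0.001,-1.571],[0.1,0,0,0.001,-1.571],[1,0,0,0.001,-1.571],[1,0,0,0.001,-1.571],[1,0,0,0.001,-1.571]], grip_force=12)

```text
time: 21.6
tool_pos: [0.4569, -0.0711, 0.006]
tool_rot: [3.141, -0.0, 0.563]
contact_force: [-1.0, 0.5, -0.1]
opening: 0.0163
grip_force: 0.0
```

```bash
cat >> h.py <<'E'
PC=np.array([585.,270.]); PY=-.596
def P(x,y): c,s=np.cos(PY),np.sin(PY); return PC[0]+c*x-s*y, PC[1]+s*x+c*y
E
python3 - <<'E'
from h import *
x,y=P(38,-10); print(x,y); row(x,y,100,-.596)
E
```

```text
610.8349616659111 240.39333257995926
[0.2964, -0.1814, -0.094, 1.1585] j6 0.69 t 21.6
```

>>> step_arm(plan=[[1,0,0,0,0],[1,0,0,-0.05,0],[1,0,0,-0.1,0],[1,0.296,-0.181,-0.1,1.158],[1,0.296,-0.181,-0.1,1.158],[1,0.296,-0.181,-0.1,1.158],[1,0.296,-0.181,-0.1,1.158],[1,0.296,-0.181,-0.1,1.158],[1,0.296,-0.181,-0.1,1.158],[1,0.296,-0.181,-0.1,1.158],[1,0.296,-0.181,-0.1,1.158],[1,0.296,-0.181,-0.1,1.158],[1,0.296,-0.181,-0.094,1.158],[1,0.296,-0.181,-0.054,1.158],[1,0.296,-0.181,-0.054,1.158]], grip_force=25)

```text
time: 23.48
tool_pos: [0.6082, 0.2387, 0.0566]
tool_rot: [3.136, 0.005, -0.595]
contact_force: [0.3, -0.5, -0.1]
opening: 0.0138
grip_force: 25.0
```

Run:
```python
from h import *
x,y=P(38,-10); row(x,y,44,-.596); print(pose()[:2])
d=cam("side"); save(d,'f.png',(210,150,300,205),8)
# row walls in side px for check
for xx in(38-24.5,38+24.5,38-22,38+22): 
    a=P(xx,-10); print(xx,proj(d,[a[0]/1000,a[1]/1000,.045]), proj(d,[a[0]/1000,a[1]/1000,.057]))
```

```text
[0.0012, -0.0029, 0.0126, 0.0005] j6 2.42 t 23.475
(array([608.20011167, 238.70432788,  56.63925458]), np.float64(-0.5954911123634987))
13.5 [270.1213157  171.04863331] [270.1344447  167.23540564]
62.5 [286.76132523 171.60299212] [286.84736131 167.78360636]
16 [270.9684688  171.07650929] [270.9853003  167.26293013]
60 [285.91064853 171.5743038 ] [285.99294941 167.75519475]
```

View pics/f.png

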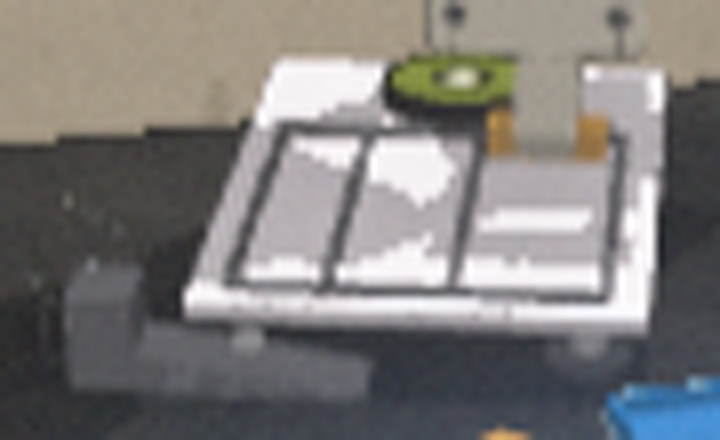

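```bash
cat >> h.py <<'E'
def walls(d,img,T,ys):
    """offset in plate x of dark wall lines from where expected"""
    for y in ys:
        xs=np.arange(-75,76,.5); q=[]
        for x in xs:
            a=P(x,y); u,v=T(proj(d,[a[0]/1000,a[1]/1000,.045])); q.append(cv2.getRectSubPix(img,(1,1),(float(u),float(v)))[0,0])
        q=np.array(q,float); o=[]
        for w in(-64.5,-31.5,11.5,64.5):
            k=abs(xs-w)<7; g=np.clip(np.percentile(q[k],80)-q[k]-25,0,None); o.append((g*xs[k]).sum()/max(g.sum(),1)-w)
        print(y,np.round(o,1))
E
python3 - <<'E'
from h import *
d=cam("top"); w=cv2.imread("pics/w.png",0); walls(d,w,lambda p:((p[0]-130+.5)*5-.5,(p[1]-90+.5)*5-.5),(-100,-80,-60,-40,-20,0,20))
d=cam("side"); f=cv2.cvtColor(d["img"],cv2.COLOR_RGB2GRAY); walls(d,f,lambda p:p,(-105,-80,-60,-40,-20))
E
```

```text
-100 [-0.8 -0.8 -0.9 -0.4]
-80 [-1.  -0.7 -0.9 -1.1]
-60 [-0.9 -1.  -0.9 -0.7]
-40 [-0.6 -0.8 -0.9 -0.6]
-20 [-0.8 -0.9 -0.8 -0.9]
0 [-0.9 -0.9 -0.7 -0.5]
20 [-0.9 -0.8 -0.5 -0.5]
-105 [-1.5 -1.4 -1.  -1.5]
-80 [-1.1 -1.2 -1.3 -1.9]
-60 [-1.3 -1.2 -1.6 -2.3]
-40 [-1.2 -1.2 -1.6 -2.1]
-20 [-1.5 -2.1 -1.9 -2.3]
```

```bash
sed -i 's/^PC=.*; PY/PC=np.array([583.,271.3]); PY/' h.py
python3 - <<'E'
from h import *
x,y=P(38,-10); row(x,y,44,-.596)
E
```

```text
[-0.0031, -0.0001, 0.017, 0.0007] j6 2.42 t 23.625
```

>>> step_arm(plan=[[1,-0.003,0,0,0],[1,-0.003,0,0,0],[1,-0.003,0,0.006,0],[1,-0.003,0,0.012,0],[1,-0.003,0,0.016,0],[1,-0.003,0,0.017,0],[1,-0.003,0,0.017,0]])

```text
time: 24.5
tool_pos: [0.6079, 0.2415, 0.0429]
tool_rot: [3.141, 0.0, -0.595]
contact_force: [-2.5, -1.3, 4.8]
opening: 0.0136
grip_force: 25.0
```

```bash
cat >> h.py <<'E'
def ends(d,x,y,z,L):
    """orange ends of a spacer at row centre x: side view, plate-x offset of spacer centre vs the row (arm frame PC)"""
    f=cv2.cvtColor(d["img"],cv2.COLOR_RGB2HSV).astype(np.float32); xs=np.arange(x-L,x+L+.1,.5)
    for zz in z:
        s=[]
        for q in xs:
            a=P(q,y); u,v=proj(d,[a[0]/1000,a[1]/1000,zz/1000]); h=cv2.getRectSubPix(f[:,:,1],(1,1),(u,v))[0,0]; s.append(h)
        s=np.array(s); k=s>110; print(zz,"orange from",xs[k].min() if k.any() else None,"to",xs[k].max() if k.any() else None)
E
python3 - <<'E'
from h import *
print(pose()[:2]); d=cam("side"); ends(d,38,-17,(41,44,47,50,53,56),44)
f=cv2.cvtColor(d["img"],cv2.COLOR_RGB2GRAY); walls(d,f,lambda p:p,(-80,-60))
E
```

```text
(array([607.89745757, 241.47721613,  42.93638191]), np.float64(-0.5952261980943874))
41 orange from None to None
44 orange from 19.0 to 57.0
47 orange from 16.5 to 57.0
50 orange from 16.5 to 57.5
53 orange from 17.0 to 57.5
56 orange from 18.5 to 57.0
-80 [0.9 1.2 1.1 0.6]
-60 [ 1.1  1.1  0.7 -1. ]
```

>>> step_arm(plan=[[0.4,0,0,-0.001,0],[0.35,0,0,-0.001,0],[0.35,0,0,-0.001,0],[0.35,0,0,-0.03,0],[0.35,0,0,-0.07,0],[0.35,0,0,-0.1,0],[0.35,-0.15,0.1,-0.1,0],[0.35,-0.25,0.15,-0.1,0],[0.35,-0.25,0.2,-0.1,0],[0.35,-0.25,0.2,-0.1,0],[0.35,-0.25,0.2,-0.1,0],[0.35,-0.25,0.2,-0.1,0]])

```text
time: 26.05
tool_pos: [0.2851, 0.2152, 0.1426]
tool_rot: [3.14, 0.001, -0.594]
contact_force: [1.0, 0.6, -0.8]
opening: 0.0302
grip_force: 0.0
```

```bash
cat >> h.py <<'E'
def placed(d):
    for r in spacers(d,.054):
        v=np.array(r[:2])-PC; c,s=np.cos(PY),np.sin(PY); x,y=c*v[0]+s*v[1],-s*v[0]+c*v[1]
        if abs(x)<80 and abs(y)<120: print("placed x %.1f y %.1f L %.1f W %.1f ang %.1f"%(x,y,r[2],r[3],r[4]-np.degrees(PY)))
E
python3 - <<'E'
from h import *
np.set_printoptions(precision=1,suppress=True)
print(pose()[:2]); bubble()
d=cam("top"); placed(d)
for r in spacers(d)[:9]: print(np.array(r))
f=cv2.cvtColor(d["img"],cv2.COLOR_RGB2GRAY); walls(d,f,lambda p:p,(-100,-80,-60,-40))
E
```

```text
(array([285.1, 215.2, 142.6]), np.float64(-0.5937231019400435))
bubble plate xy [-0.1  0.5] signed 0.1710752645767128 area 26.0 t 26.1
placed x 39.1 y -12.2 L 46.3 W 14.4 ang 0.5
[620.2 245.4  47.6  14.8 -33.7]
[519.   96.4  34.   16.9 -68.3]
[465.4   3.5  21.2  12.1 -89.1]
[ 405.6 -228.3   41.9   13.3   70. ]
[ 399.4 -290.5   32.    13.6   18.2]
[ 616.3 -426.9   48.    45.8  -31.2]
-100 [2.5 2.  2.2 1.9]
-80 [2.3 2.4 1.8 2.3]
-60 [2.2 2.  2.3 2.1]
-40 [2.3 2.4 2.  1.8]
```

```bash
sed -i 's/^PC=.*; PY/PC=np.array([583.7,270.9]); PY/' h.py
python3 - <<'E'
from h import *
row(465,4.5,60,0)
E
```

```text
[0.2646, 0.0769, 0.0832, -0.5943] j6 2.59 t 26.15
```

>>> step_arm(plan=[[-0.3,0.264,0.077,0.02,-0.594],[-0.3,0.264,0.077,0.02,-0.594],[-0.3,0.264,0.077,0.04,-0.594],[-0.3,0.264,0.077,0.06,-0.594],[-0.3,0.264,0.077,0.083,-0.594],[-0.3,0.264,0.077,0.083,-0.594],[-0.3,0.264,0.077,0.083,-0.594],[-0.3,0.264,0.077,0.12,-0.594],[-0.3,0.264,0.077,0.136,-0.594],[-0.3,0.264,0.077,0.136,-0.594],[0.6,0.264,0.077,0.136,-0.594],[0.6,0.264,0.077,0.136,-0.594],[0.6,0.264,0.077,0.136,-0.594],[0.6,0.264,0.077,0.136,-0.594],[0.6,0.264,0.077,0.136,-0.594],[0.6,0.264,0.077,0.136,-0.594],[0.6,0.264,0.077,0.136,-0.594],[0.6,0.264,0.077,0.136,-0.594]], grip_force=5)

```text
time: 28.4
tool_pos: [0.4646, 0.0043, 0.007]
tool_rot: [3.142, -0.001, -0.001]
contact_force: [-0.1, 1.5, 3.9]
opening: 0.0239
grip_force: 5.0
```

>>> step_arm(plan=[[0.1,0,0,0,0],[0.1,0,0,0,0],[0.1,0,0,-0.03,0],[0.1,0,0,-0.03,-0.18],[0.1,0,0,-0.03,-0.36],[0.1,0,0,-0.03,-0.54],[0.1,0,0,-0.03,-0.72],[0.1,0,0,-0.03,-0.9],[0.1,0,0,-0.03,-1.08],[0.1,0,0,-0.03,-1.26],[0.1,0,0,-0.03,-1.44],[0.1,0,0,-0.03,-1.571],[0.1,0,0,-0.03,-1.571],[0.1,0,0,-0.03,-1.571],[0.1,0,0,0.0,-1.571],[0.1,0,0,0.0,-1.571],[1,0,0,0.0,-1.571],[1,0,0,0.0,-1.571],[1,0,0,0.0,-1.571],[1,0,0,0.0,-1.571]], grip_force=12)

```text
time: 30.9
tool_pos: [0.4648, 0.0044, 0.0072]
tool_rot: [3.141, 0.0, 1.57]
contact_force: [0.5, -0.4, 4.5]
opening: 0.0139
grip_force: 12.0
```

Run:
```python
from h import *
x,y=P(-48,-40); row(x,y,100,-.596+np.pi)
```

```text
[0.2604, 0.0565, -0.0928, -0.9759] j6 -0.15 t 30.9
```

>>> step_arm(plan=[[1,0,0,0,0],[1,0,0,-0.05,0],[1,0,0,-0.093,0],[1,0.26,0.0565,-0.093,-0.976],[1,0.26,0.0565,-0.093,-0.976],[1,0.26,0.0565,-0.093,-0.976],[1,0.26,0.0565,-0.093,-0.976],[1,0.26,0.0565,-0.093,-0.976],[1,0.26,0.0565,-0.093,-0.976],[1,0.26,0.0565,-0.093,-0.976],[1,0.26,0.0565,-0.093,-0.976],[1,0.26,0.0565,-0.093,-0.976],[1,0.26,0.0565,-0.055,-0.976],[1,0.26,0.0565,-0.055,-0.976],[1,0.26,0.0565,-0.055,-0.976],[1,0.26,0.0565,-0.055,-0.976]], grip_force=25)

```text
time: 32.9
tool_pos: [0.522, 0.2645, 0.0631]
tool_rot: [3.14, 0.001, 2.546]
contact_force: [0.3, 0.2, -1.0]
opening: 0.0136
grip_force: 25.0
```

Run:
```python
from h import *
x,y=P(-48,-40); row(x,y,44.5,-.596+np.pi)
d=cam("side"); ends(d,-48,-47,(57,60,63,66),30)
f=cv2.cvtColor(d["img"],cv2.COLOR_RGB2GRAY); walls(d,f,lambda p:p,(-100,-80,-60))
```

```text
[0.0005, -0.0001, 0.0186, -0.0] j6 -0.64 t 32.9
57 orange from None to None
60 orange from None to None
63 orange from None to None
66 orange from None to None
-100 [ 0.4  0.1  0.5 -0.2]
-80 [ 0.5  0.3  0.2 -0.1]
-60 [ 0.3  0.2  0.1 -0.3]
```

>>> step_arm(plan=[[1,0,0,0.006,0],[1,0,0,0.012,0],[1,0,0,0.016,0],[1,0,0,0.018,0],[1,0,0,0.018,0]])

```text
time: 33.58
tool_pos: [0.5209, 0.2642, 0.0443]
tool_rot: [-3.141, -0.0, 2.546]
contact_force: [-3.0, -1.9, 6.0]
opening: 0.0134
grip_force: 25.0
```

>>> step_arm(plan=[[0.4,0,0,-0.001,0],[0.35,0,0,-0.001,0],[0.35,0,0,-0.001,0],[0.35,0,0,-0.03,0],[0.35,0,0,-0.07,0],[0.35,0,0,-0.1,0],[-0.2,0.15,0.1,-0.1,0],[-0.2,0.2,0.2,-0.1,0.2],[-0.2,0.2,0.25,-0.1,0.4],[-0.2,0.2,0.3,-0.1,0.6],[-0.2,0.2,0.35,-0.1,0.657],[-0.2,0.2,0.35,-0.1,0.657],[-0.2,0.2,0.35,-0.1,0.657]])

```text
time: 35.2
tool_pos: [0.5472, 0.6469, 0.1436]
tool_rot: [3.139, -0.002, 1.89]
contact_force: [0.9, 0.5, 0.9]
opening: 0.0553
grip_force: 0.0
```

Run:
```python
from h import *
np.set_printoptions(precision=1,suppress=True)
print(pose()[:2]); bubble()
d=cam("top"); placed(d)
for r in spacers(d)[:9]: print(np.array(r))
f=cv2.cvtColor(d["img"],cv2.COLOR_RGB2GRAY); walls(d,f,lambda p:p,(-100,-80,-60))
print("spool",onz(d,557/1.42,366/1.42,.016),"tin",onz(d,378/1.42,320/1.42,.022))
row(399,-289.5,60,1.889)
```

```text
(array([547.2, 646.9, 143.6]), np.float64(1.889896558074563))
bubble plate xy [-0.1  0.6] signed 0.26218422064866664 area 26.265625 t 35.25
placed x -45.8 y -42.0 L 25.0 W 13.8 ang 0.1
placed x 38.4 y -12.2 L 46.1 W 14.4 ang 0.5
[531.4 268.6  25.7  14.2 -34.1]
[620.2 245.4  47.4  14.8 -33.7]
[519.   96.5  34.1  16.9 -68.3]
[ 405.7 -228.4   41.9   13.3   69.8]
[ 399.4 -290.7   32.    13.8   19.2]
[ 616.3 -426.9   48.    45.8  -31.4]
-100 [1.6 1.2 1.4 1.1]
-80 [1.4 1.6 1.  1.5]
-60 [1.5 1.1 1.5 1.3]
spool [ 0.3 -0.3  0. ] tin [0.4 0.1 0. ]
[-0.8431, -0.4359, 0.0781, 0.0022] j6 0.46 t 35.3
```

Run:
```python
from h import *
d=cam("top"); print("spool",1000*onz(d,557/1.42,366/1.42,.016),"tin",1000*onz(d,378/1.42,320/1.42,.022))
```

```text
spool [ 321.35502365 -256.07049304   16.        ] tin [401.27551073  75.23760973  22.        ]
```

>>> step_arm(plan=[[-0.2,-0.843,-0.436,0.01,0.002],[-0.2,-0.843,-0.436,0.01,0.002],[-0.2,-0.843,-0.436,0.01,0.002],[-0.2,-0.843,-0.436,0.01,0.002],[-0.2,-0.843,-0.436,0.01,0.002],[-0.2,-0.843,-0.436,0.01,0.002],[-0.2,-0.843,-0.436,0.01,0.002],[-0.2,-0.843,-0.436,0.01,0.002],[-0.2,-0.843,-0.436,0.01,0.002],[-0.2,-0.843,-0.436,0.01,0.002],[-0.2,-0.843,-0.436,0.01,0.002],[-0.2,-0.843,-0.436,0.01,0.002],[-0.2,-0.843,-0.436,0.01,0.002],[-0.2,-0.843,-0.436,0.01,0.002],[-0.2,-0.843,-0.436,0.01,0.002],[-0.2,-0.843,-0.436,0.01,0.002],[-0.2,-0.843,-0.436,0.01,0.002],[-0.2,-0.843,-0.436,0.01,0.002],[-0.2,-0.843,-0.436,0.01,0.002],[-0.2,-0.843,-0.436,0.01,0.002]])

```text
time: 37.85
tool_pos: [0.3973, -0.2908, 0.1319]
tool_rot: [3.139, -0.002, 1.888]
contact_force: [-0.3, 0.3, 0.4]
opening: 0.0548
grip_force: 0.0
```

Run:
```python
from h import *
row(399,-289.5,6.5,1.889)
```

```text
[0.0007, 0.002, 0.1254, -0.0006] j6 -1.11 t 37.85
```

>>> step_arm(plan=[[-0.2,0.001,0.002,0.05,0],[-0.2,0.001,0.002,0.1,0],[-0.2,0.001,0.002,0.125,0],[-0.2,0.001,0.002,0.125,0],[-0.2,0.001,0.002,0.125,0],[0.5,0.001,0.002,0.125,0],[0.5,0.001,0.002,0.125,0],[0.5,0.001,0.002,0.125,0],[0.5,0.001,0.002,0.125,0],[0.5,0.001,0.002,0.125,0],[0.5,0.001,0.002,0.125,0]], grip_force=5)

```text
time: 39.22
tool_pos: [0.3992, -0.2901, 0.007]
tool_rot: [3.138, -0.001, 1.887]
contact_force: [-0.4, 1.0, 5.4]
opening: 0.0339
grip_force: 5.0
```

>>> step_arm(plan=[[0,0,0,0,0],[0,0,0,0,0],[0.2,0,0,-0.03,0],[0.4,0,0,-0.03,0.18],[0.4,0,0,-0.03,0.36],[0.4,0,0,-0.03,0.54],[0.4,0,0,-0.03,0.72],[0.4,0,0,-0.03,0.9],[0.4,0,0,-0.03,1.08],[0.4,0,0,-0.03,1.26],[0.4,0,0,-0.03,1.44],[0.4,0,0,-0.03,1.571],[0.4,0,0,-0.03,1.571],[0.4,0,0,-0.03,1.571],[0.4,0,0,0.0,1.571],[0.4,0,0,0.0,1.571],[1,0,0,0.0,1.571],[1,0,0,0.0,1.571],[1,0,0,0.0,1.571],[1,0,0,0.0,1.571]], grip_force=12)

```text
time: 41.72
tool_pos: [0.3995, -0.2904, 0.0075]
tool_rot: [-3.141, -0.004, 0.316]
contact_force: [-0.4, 1.7, 5.4]
opening: 0.0135
grip_force: 12.0
```

Run:
```python
from h import *
x,y=P(-10,-10); row(x,y,100,-.596)
```

```text
[0.3355, -0.4781, -0.0925, 0.9119] j6 0.46 t 41.725
```

>>> step_arm(plan=[[1,0,0,0,0],[1,0,0,-0.05,0],[1,0,0,-0.093,0],[1,0.3355,-0.478,-0.1,0.912],[1,0.3355,-0.478,-0.1,0.912],[1,0.3355,-0.478,-0.1,0.912],[1,0.3355,-0.478,-0.1,0.912],[1,0.3355,-0.478,-0.1,0.912],[1,0.3355,-0.478,-0.1,0.912],[1,0.3355,-0.478,-0.1,0.912],[1,0.3355,-0.478,-0.1,0.912],[1,0.3355,-0.478,-0.1,0.912],[1,0.3355,-0.478,-0.1,0.912],[1,0.3355,-0.478,-0.1,0.912],[1,0.3355,-0.478,-0.1,0.912],[1,0.3355,-0.478,-0.1,0.912],[1,0.3355,-0.478,-0.055,0.912],[1,0.3355,-0.478,-0.055,0.912],[1,0.3355,-0.478,-0.055,0.912]], grip_force=25)

```text
time: 44.1
tool_pos: [0.5701, 0.2678, 0.0647]
tool_rot: [-3.137, -0.001, -0.597]
contact_force: [0.3, 0.1, -0.5]
opening: 0.0137
grip_force: 25.0
```

Run:
```python
from h import *
x,y=P(-10,-10); row(x,y,44.5,-.596)
d=cam("side"); ends(d,-10,-17,(57,60,63,66,69),40)
f=cv2.cvtColor(d["img"],cv2.COLOR_RGB2GRAY); walls(d,f,lambda p:p,(-80,-60))
```

```text
[-0.0005, -0.0002, 0.0202, -0.0013] j6 2.48 t 44.1
57 orange from 18.0 to 30.0
60 orange from None to None
63 orange from 2.5 to 5.0
66 orange from -25.5 to 6.5
69 orange from -23.5 to 6.5
-80 [ 0.5  0.6  0.3 -0.1]
-60 [ 0.4 -0.6  0.2 -0.2]
```

>>> step_arm(plan=[[1,0,0,0.006,-0.001],[1,0,0,0.012,-0.001],[1,0,0,0.017,-0.001],[1,0,0,0.0195,-0.001],[1,0,0,0.0195,-0.001]])

```text
time: 44.78
tool_pos: [0.5693, 0.2685, 0.0445]
tool_rot: [-3.138, -0.0, -0.595]
contact_force: [-2.6, -0.6, 4.3]
opening: 0.0134
grip_force: 25.0
```

>>> step_arm(plan=[[0.4,0,0,-0.001,0],[0.35,0,0,-0.001,0],[0.35,0,0,-0.001,0],[0.35,0,0,-0.03,0],[0.35,0,0,-0.07,0],[0.35,0,0,-0.1,0],[-0.1,-0.1,0.15,-0.1,0],[-0.1,-0.1,0.25,-0.1,0],[-0.1,-0.1,0.3,-0.1,0],[-0.1,-0.1,0.3,-0.1,0],[-0.1,-0.1,0.3,-0.1,0]])

```text
time: 46.15
tool_pos: [0.3217, 0.0794, 0.143]
tool_rot: [-3.138, -0.001, -0.594]
contact_force: [1.6, -1.0, 1.1]
opening: 0.0503
grip_force: 0.0
```

Run:
```python
from h import *
np.set_printoptions(precision=1,suppress=True)
print(pose()[:2])
d=cam("top"); placed(d)
for r in spacers(d)[:9]: print(np.array(r))
row(405,-227,60,-.35)
row(405,-227,60,2.79)
```

```text
(array([321.7,  79.4, 143. ]), np.float64(-0.5943253050413102))
placed x -8.5 y -11.6 L 35.0 W 14.3 ang 1.3
placed x -46.0 y -42.0 L 25.0 W 13.8 ang 0.2
placed x 38.3 y -12.2 L 45.9 W 14.4 ang 0.5
[580.7 273.   36.1  14.7 -32.9]
[531.2 268.7  25.7  14.2 -34. ]
[620.2 245.4  47.2  14.8 -33.7]
[519.   96.3  33.9  16.9 -68.3]
[ 405.7 -228.4   41.9   13.3   69.8]
[ 616.2 -426.8   47.7   45.9  -30.4]
[0.2458, 0.2008, 0.0814, -0.2442] j6 2.17 t 46.2
[0.2458, 0.2008, 0.0814, 2.899] j6 2.17 t 46.2
```

>>> step_arm(plan=[[-0.3,0.246,0.201,0.02,-0.242],[-0.3,0.246,0.201,0.02,-0.242],[-0.3,0.246,0.201,0.04,-0.242],[-0.3,0.246,0.201,0.06,-0.242],[-0.3,0.246,0.201,0.08,-0.242],[-0.3,0.246,0.201,0.08,-0.242],[-0.3,0.246,0.201,0.08,-0.242],[-0.3,0.246,0.201,0.08,-0.242],[-0.3,0.246,0.201,0.12,-0.242],[-0.3,0.246,0.201,0.135,-0.242],[-0.3,0.246,0.201,0.135,-0.242],[0.3,0.246,0.201,0.135,-0.242],[0.3,0.246,0.201,0.135,-0.242],[0.3,0.246,0.201,0.135,-0.242],[0.3,0.246,0.201,0.135,-0.242],[0.3,0.246,0.201,0.135,-0.242]], grip_force=5)

```text
time: 48.2
tool_pos: [0.415, -0.2239, 0.0083]
tool_rot: [-3.139, -0.003, -0.353]
contact_force: [0.3, 2.1, 7.1]
opening: 0.0441
grip_force: 5.0
```

>>> step_arm(plan=[[-0.25,0,0,0,0],[-0.25,0,0,0,0],[-0.25,0,0,-0.03,0],[0.2,0,0,-0.03,-0.18],[0.3,0,0,-0.03,-0.36],[0.3,0,0,-0.03,-0.54],[0.3,0,0,-0.03,-0.72],[0.3,0,0,-0.03,-0.9],[0.3,0,0,-0.03,-1.08],[0.3,0,0,-0.03,-1.26],[0.3,0,0,-0.03,-1.44],[0.3,0,0,-0.03,-1.571],[0.3,0,0,-0.03,-1.571],[0.3,0,0,-0.03,-1.571],[0.3,0,0,0.0,-1.571],[0.3,0,0,0.0,-1.571],[1,0,0,0.0,-1.571],[1,0,0,0.0,-1.571],[1,0,0,0.0,-1.571],[1,0,0,0.0,-1.571]], grip_force=12)

```text
time: 50.7
tool_pos: [0.4147, -0.224, 0.0081]
tool_rot: [3.139, -0.003, 1.218]
contact_force: [-1.3, 0.1, 7.6]
opening: 0.0139
grip_force: 12.0
```

Run:
```python
from h import *
x,y=P(38,-70); row(x,y,100,-.596+np.pi)
```

```text
[0.4457, 0.0074, -0.0919, -1.3279] j6 -0.31 t 50.7
```

>>> step_arm(plan=[[1,0,0,0,0],[1,0,0,-0.05,0],[1,0,0,-0.093,0],[1,0.4457,0.0074,-0.1,-1.328],[1,0.4457,0.0074,-0.1,-1.328],[1,0.4457,0.0074,-0.1,-1.328],[1,0.4457,0.0074,-0.1,-1.328],[1,0.4457,0.0074,-0.1,-1.328],[1,0.4457,0.0074,-0.1,-1.328],[1,0.4457,0.0074,-0.1,-1.328],[1,0.4457,0.0074,-0.1,-1.328],[1,0.4457,0.0074,-0.1,-1.328],[1,0.4457,0.0074,-0.1,-1.328],[1,0.4457,0.0074,-0.1,-1.328],[1,0.4457,0.0074,-0.1,-1.328],[1,0.4457,0.0074,-0.055,-1.328],[1,0.4457,0.0074,-0.055,-1.328],[1,0.4457,0.0074,-0.055,-1.328],[1,0.4457,0.0074,-0.055,-1.328]], grip_force=25)

```text
time: 53.08
tool_pos: [0.5763, 0.192, 0.0654]
tool_rot: [3.136, 0.002, 2.546]
contact_force: [0.9, 0.1, -0.6]
opening: 0.0138
grip_force: 25.0
```

Run:
```python
from h import *
x,y=P(38,-70); row(x,y,44.5,-.596+np.pi)
d=cam("side"); ends(d,38,-77,(57,60,63,66,69),44)
f=cv2.cvtColor(d["img"],cv2.COLOR_RGB2GRAY); walls(d,f,lambda p:p,(-105,-95))
```

```text
[0.0002, -0.0005, 0.0209, 0.0] j6 -0.78 t 53.075
57 orange from None to None
60 orange from None to None
63 orange from None to None
66 orange from 17.5 to 58.5
69 orange from -6.0 to 58.5
-105 [ 0.1  0.3  0.5 -1.4]
-95 [ 0.7  0.5  0.2 -0.5]
```

Aligned, so I'll lower and release.

>>> step_arm(plan=[[1,0,0,0.006,0],[1,0,0,0.012,0],[1,0,0,0.017,0],[1,0,0,0.02,0],[1,0,0,0.02,0]])

```text
time: 53.75
tool_pos: [0.5751, 0.1918, 0.0451]
tool_rot: [3.139, 0.0, 2.546]
contact_force: [-3.9, -1.4, 11.2]
opening: 0.0132
grip_force: 25.0
```

>>> step_arm(plan=[[0.4,0,0,-0.001,0],[0.35,0,0,-0.001,0],[0.35,0,0,-0.001,0],[0.35,0,0,-0.03,0],[0.35,0,0,-0.07,0],[0.35,0,0,-0.1,0],[-0.1,0.1,-0.15,-0.1,0],[-0.1,0.15,-0.25,-0.1,0],[-0.1,0.15,-0.25,-0.1,0],[-0.1,0.15,-0.25,-0.1,0],[-0.1,0.15,-0.25,-0.1,0],[-0.1,0.15,-0.25,-0.1,0]])

```text
time: 55.25
tool_pos: [0.3082, 0.0684, 0.1428]
tool_rot: [3.139, -0.0, 2.544]
contact_force: [0.7, -0.8, -0.6]
opening: 0.0504
grip_force: 0.0
```

Run:
```python
from h import *
np.set_printoptions(precision=1,suppress=True)
print(pose()[:2]);bubble()
d=cam("top"); placed(d)
r=[q for q in spacers(d) if 40<q[1]<150]; print(r)
d2=cam("side"); g=d["img"]
a=cv2.resize(g[130:230,200:300,::-1],None,fx=5.5,fy=5.5,interpolation=cv2.INTER_CUBIC)
cv2.imwrite("pics/z.png",a)
# height of top face of the odd spacer: centroid in both views
for dd in(d,d2):
    h=cv2.cvtColor(dd["img"],cv2.COLOR_RGB2HSV); m=cv2.inRange(h,(8,110,110),(28,255,255)); u,v=proj(dd,[.519,.096,.015]).astype(int)
    ys,xs=np.nonzero(m[v-12:v+12,u-12:u+12]); X=[]
    for yy,xx in zip(ys+v-12,xs+u-12):
        z=dd["range_z"][yy,xx]
        if z>0: o,q=ray(dd,xx,yy); X.append(o+q*z)
    X=np.array(X)*1000; print(len(X),np.percentile(X[:,2],[5,25,50,75,95]),X.mean(0))
```

```text
(array([308.2,  68.4, 142.8]), np.float64(2.5443719969792307))
bubble plate xy [-0.1  0.6] signed 0.3159947085974832 area 26.421875 t 55.3
placed x -8.6 y -11.6 L 34.9 W 14.2 ang 0.8
placed x -46.0 y -42.0 L 25.0 W 14.0 ang 0.1
placed x 38.4 y -12.3 L 46.1 W 14.2 ang 0.5
placed x 39.6 y -71.5 L 45.4 W 14.0 ang 0.1
[(518.9910278320312, 96.33440399169922, 33.87653732299805, 16.882333755493164, -68.34772300720215)]
65 [-0.4 15.5 17.4 18.9 22.5] [518.   96.9  16.3]
38 [-1.  14.2 15.5 16.3 17.1] [520.2 102.6  12.5]
```

Run:
```python
from h import *
t=cam("top"); s=cam("side")
u,v=proj(t,[.519,.096,.015]).astype(int); a=cv2.resize(t["img"][v-22:v+22,u-25:u+25,::-1],(500,440),interpolation=cv2.INTER_CUBIC)
u,v=proj(s,[.519,.096,.015]).astype(int); b=cv2.resize(s["img"][v-14:v+14,u-20:u+20,::-1],(250,175),interpolation=cv2.INTER_CUBIC)
c=np.zeros((440,760,3),np.uint8); c[:,:500]=a; c[:175,505:755]=b; cv2.imwrite("pics/z2.png",c)
```

```text
(no output)
```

View pics/z2.png

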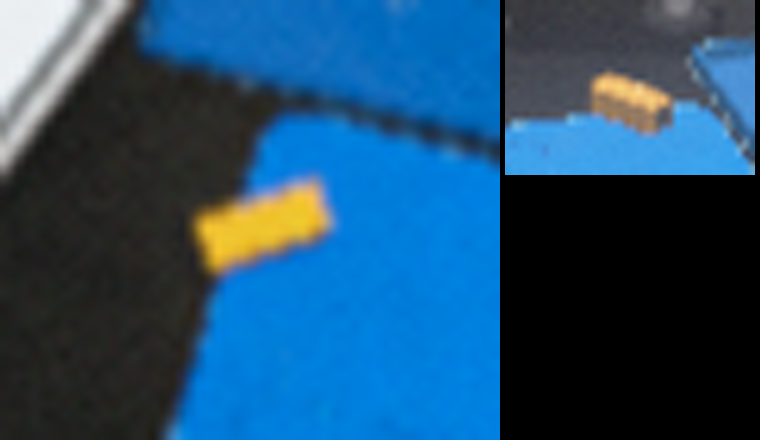

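The last spacer overhangs the mat's left edge. I'll grip it by its ends, which squares it up, carry it a little onto the mat, then regrip across its width.

Run:
```python
from h import *
print(pose()[0]); row(513.9,95.9,60,.378)
```

```text
[311.78852076  69.07139829 142.96154076]
[-0.1523, 0.1356, 0.083, 2.1682] j6 -1.0 t 55.5
```

>>> step_arm(plan=[[0.05,-0.15,0.135,0.02,0.18],[0.05,-0.152,0.1356,0.02,0.36],[0.05,-0.152,0.1356,0.02,0.54],[0.05,-0.152,0.1356,0.02,0.72],[0.05,-0.152,0.1356,0.02,0.9],[0.05,-0.152,0.1356,0.04,1.08],[0.05,-0.152,0.1356,0.06,1.26],[0.05,-0.152,0.1356,0.08,1.44],[0.05,-0.152,0.1356,0.083,1.62],[0.05,-0.152,0.1356,0.083,1.8],[0.05,-0.152,0.1356,0.083,1.98],[0.05,-0.152,0.1356,0.083,2.168],[0.05,-0.152,0.1356,0.083,2.168],[0.05,-0.152,0.1356,0.083,2.168],[0.05,-0.152,0.1356,0.083,2.168]], grip_force=12)

```text
time: 57.38
tool_pos: [0.5128, 0.0961, 0.0602]
tool_rot: [-3.14, -0.003, 0.38]
contact_force: [-0.2, 0.7, -0.4]
opening: 0.0435
grip_force: 0.0
```

Run:
```python
from h import *
row(513.9,95.9,6.5,.378)
```

```text
[0.0009, 0.0006, 0.0537, 0.002] j6 1.23 t 57.375
```

>>> step_arm(plan=[[0.05,0.001,0,0.03,0.002],[0.05,0.001,0,0.05,0.002],[0.05,0.001,0,0.0535,0.002],[0.5,0.001,0,0.0535,0.002],[0.5,0.001,0,0.0535,0.002],[0.5,0.001,0,0.0535,0.002],[0.5,0.001,0,0.0535,0.002],[0.5,0.001,0,0.0535,0.002]])

```text
time: 58.38
tool_pos: [0.5142, 0.0966, 0.0075]
tool_rot: [-3.14, -0.004, 0.376]
contact_force: [-1.4, -0.7, 6.3]
opening: 0.0337
grip_force: 12.0
```

>>> step_arm(plan=[[0.5,0,0,-0.008,0],[0.5,0,0,-0.008,0],[0.5,-0.015,0.022,-0.008,0],[0.5,-0.015,0.022,-0.008,0],[0.5,-0.015,0.022,0,0],[0.5,-0.015,0.022,0.001,0],[0.5,-0.015,0.022,0.001,0]])

```text
time: 59.25
tool_pos: [0.5086, 0.0708, 0.0062]
tool_rot: [-3.141, -0.004, 0.377]
contact_force: [-1.5, -2.7, 7.7]
opening: 0.0338
grip_force: 12.0
```

>>> step_arm(plan=[[0.1,0,0,-0.001,0],[0.1,0,0,-0.001,0],[0.1,0,0,-0.035,0],[0.3,0.005,0,-0.035,-0.18],[0.3,0.005,0,-0.035,-0.36],[0.3,0.005,0,-0.035,-0.54],[0.3,0.005,0,-0.035,-0.72],[0.3,0.005,0,-0.035,-0.9],[0.3,0.005,0,-0.035,-1.08],[0.3,0.005,0,-0.035,-1.26],[0.3,0.005,0,-0.035,-1.44],[0.3,0.005,0,-0.035,-1.571],[0.3,0.005,0,-0.035,-1.571],[0.3,0.005,0,-0.035,-1.571],[0.3,0.005,0,0.0,-1.571],[0.3,0.005,0,0.0,-1.571],[1,0.005,0,0.0,-1.571],[1,0.005,0,0.0,-1.571],[1,0.005,0,0.0,-1.571],[1,0.005,0,0.0,-1.571]])

```text
time: 61.75
tool_pos: [0.5126, 0.0724, 0.0062]
tool_rot: [3.138, -0.001, 1.947]
contact_force: [-0.8, 0.1, 3.5]
opening: 0.014
grip_force: 12.0
```

Run:
```python
from h import *
x,y=P(-10,-70); row(x,y,100,-.596+np.pi)
```

```text
[0.1273, 0.0755, -0.0938, -0.599] j6 -0.39 t 61.75
```

>>> step_arm(plan=[[1,0,0,0,0],[1,0,0,-0.05,0],[1,0,0,-0.093,0],[1,0.127,0.0755,-0.1,-0.599],[1,0.127,0.0755,-0.1,-0.599],[1,0.127,0.0755,-0.1,-0.599],[1,0.127,0.0755,-0.1,-0.599],[1,0.127,0.0755,-0.1,-0.599],[1,0.127,0.0755,-0.1,-0.599],[1,0.127,0.0755,-0.055,-0.599],[1,0.127,0.0755,-0.055,-0.599],[1,0.127,0.0755,-0.055,-0.599],[1,0.127,0.0755,-0.055,-0.599]], grip_force=25)

```text
time: 63.38
tool_pos: [0.5371, 0.2181, 0.0628]
tool_rot: [3.136, 0.002, 2.545]
contact_force: [0.2, -0.4, -0.6]
opening: 0.0137
grip_force: 25.0
```

Run:
```python
from h import *
x,y=P(-10,-70); row(x,y,44,-.596+np.pi)
d=cam("side"); ends(d,-10,-77,(57,60,63,66,69),40)
```

```text
[0.001, -0.0001, 0.0188, -0.0005] j6 -0.72 t 63.375
57 orange from -50.0 to 30.0
60 orange from -50.0 to -33.5
63 orange from -50.0 to 6.0
66 orange from -50.0 to 7.0
69 orange from -50.0 to 30.0
```

>>> step_arm(plan=[[1,0,0,0.006,0],[1,0,0,0.012,0],[1,0,0,0.017,0],[1,0,0,0.019,0],[1,0,0,0.019,0]])

```text
time: 64.05
tool_pos: [0.5359, 0.2181, 0.0432]
tool_rot: [3.138, 0.0, 2.546]
contact_force: [-3.1, -1.3, 10.0]
opening: 0.0137
grip_force: 25.0
```

>>> step_arm(plan=[[0.4,0,0,-0.001,0],[0.35,0,0,-0.001,0],[0.35,0,0,-0.001,0],[0.35,0,0,-0.03,0],[0.35,0,0,-0.07,0],[0.35,0,0,-0.1,0],[0.35,0.1,-0.15,-0.1,0],[0.35,0.15,-0.25,-0.1,0],[0.35,0.15,-0.25,-0.1,0],[0.35,0.15,-0.25,-0.1,0],[0.35,0.15,-0.25,-0.1,0],[0.35,0.15,-0.25,-0.1,0]])

```text
time: 65.55
tool_pos: [0.2689, 0.0946, 0.1412]
tool_rot: [3.139, -0.0, 2.545]
contact_force: [0.7, -0.3, 1.0]
opening: 0.0299
grip_force: 0.0
```

Run:
```python
from h import *
np.set_printoptions(precision=1,suppress=True)
bubble(); d=cam("top"); placed(d)
for r in spacers(d): print(np.array(r))
f=cv2.cvtColor(d["img"],cv2.COLOR_RGB2GRAY); walls(d,f,lambda p:p,(-100,-90,-55))
# heights over each spacer
for n in("top",):
  for x,y in((-8.6,-11.6),(-46,-42),(38.4,-12.3),(39.6,-71.5),(-8.6,-71.5)):
    a=P(x,y); u,v=proj(d,[a[0]/1000,a[1]/1000,.054]); u,v=int(round(u)),int(round(v)); z=np.median(d["range_z"][v-1:v+2,u-1:u+2]); o,q=ray(d,u,v); print(((o+q*z)*1000)[2])
```

```text
bubble plate xy [-0.   0.6] signed 0.36145189870252936 area 26.421875 t 65.6
placed x -8.7 y -11.6 L 35.1 W 14.2 ang 0.5
placed x -46.0 y -42.0 L 25.0 W 13.8 ang 0.1
placed x 38.4 y -12.3 L 46.1 W 14.3 ang 0.5
placed x -7.4 y -71.7 L 35.4 W 13.7 ang 0.1
placed x 39.6 y -71.5 L 45.4 W 14.0 ang 0.1
[580.5 273.1  36.1  14.6 -33.7]
[531.2 268.7  25.7  14.2 -34.1]
[620.2 245.3  47.4  14.7 -33.6]
[546.9 221.2  36.4  14.  -34.1]
[587.1 194.2  46.7  14.4 -34.1]
[ 616.5 -427.    48.4   45.9  -30.4]
-100 [1.7 1.1 1.4 1.1]
-90 [1.4 1.2 1.3 1.3]
-55 [1.3 1.4 1.4 1.1]
54.84292553385561
53.316135484824834
53.13849575206775
53.34155587078682
54.46738509668969
```

```bash
python3 -c "
from h import *
print(hand_in())"
```

```text
the job is handed in; nothing more can be done
None
```

The job is handed in: the wedge is under the foot with the bubble about 0.4 mm off centre (inside the ring), all five spacers found on the mat lie flat and crosswise in their own rows, and I never went near the tin or the spool; on the first try the wedge tip caught the plate's edge and rode up onto it, so I set it back and pushed it in again.

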